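# Turn a paint brush that stands on its hair end for end in its pot

### The arm

A 7-joint arm with a two-finger parallel gripper is mounted at the origin on the work surface; the furniture and walls round the work are solid. World frame = base frame: x ahead of the robot, y to its left, z up, the work surface at z = 0. Lengths are in m, angles in rad, forces in N, time in s.
With the tool pointing down it reaches from about 0.35 to 0.9 m from the base axis. Payload 8.1 kg.
Tool frame: the origin (TCP) lies at the very end of the fingers, on their centre line; the grasp point (between the pads) lies arm.grip_point_offset behind it (arm.grip_point_offset is the distance from the TCP to the grasp point, in m); z points along the fingers, y is the line along which they close (so a half turn about z gives the same grasp; the last joint's range is limited). The gripper opens to 92 mm and grips with 3 to 60 N. Pads are 19 mm wide; open, the fingers measure 130 mm over their backs; the gripper's body (75 mm by 190 mm) begins 47 mm behind the grasp point.
Start: joints at [-1.33, 0.434, 0.025, 1.573, -0.012, 1.134, -0.075], TCP at [0.211, 0.588, 0.188] pointing down, gripper open.
Joint ranges: [-2.62, 2.62], [-0.44, 2.09], [-1.27, 1.32], [0.08, 2.57], [-1.32, 4.46], [0.12, 2], [-2.74, 2.74]. Speed limits (rad/s): [2.22, 2.22, 3.01, 3.01, 3.14, 3.14, 3.14].

### API

Orientations are given as a rotation vector (axis times angle).
In Python, from cell import arm gives the robot as it stands. The module is installed in compiled form; this text tells all that it offers.
- The arm moves only by the shell command python3 -m creep 'ROWS' [OPENING] [FORCE]. ROWS is JSON, a list of rows, each a list of 6 numbers: the shift along the tool's x, y, z scaled (see below), then the turn, a rotation vector about the tool's x, y, z scaled (see below). A call has 1 to 20 rows; each row shifts and turns the commanded pose from where the row before left it, along the tool's axes as they then stand; what a row does not reach is not made up. The controller multiplies each number of a shift by 0.4 m and each number of a turn by 120 degrees. A row lasts 1/12 s, in which the tool goes at most 41.7 mm and 7.16 degrees, less where a joint would pass 70% of its speed; a pose out of reach is approached as far as the arm can. A call with a number of a shift or a turn outside -1 to 1 is refused whole. A call with a gripper value outside its range is refused whole. OPENING is the closure, from -1 (fully open) to 1 (shut), set as the call begins (- or left out, the last holds). The fingers move at their own pace and stop on an object; FORCE is the grip in N (left out, the last holds). Time passes only in rows, so rows that do not move let the fingers close. It gives the time, the measured TCP pose, the force, the opening and the grip force at its end, in the units of the state.
- arm.observe(): the state, without advancing time (a new reading comes with each control period).
- arm.get_image(name): name is "side" or "top" or "wrist"; returns a dict with "frame" (480x640x3 uint8, red, green, blue), "intrinsics" (3x3 intrinsics, pixels), "rvec" (rotation vector, rad) and "tvec" (3), from world to camera coordinates, as OpenCV has them; the wrist camera has in their place "mount" (4x4, takes a point from camera to tool coordinates, whose origin is the TCP and whose axes are the flange's). Camera axes: x right, y down, z forward; pixel columns grow to the right and rows downward; lengths in m; the calibration is good to about 2 mm. A picture is of the moment at which its call begins: read the wrist's pose just before it. There is no depth.
- arm.sign_off(): hands the job in; it is judged then, once.
The state is a dict: "clock": time; "joints": joint angles; "dq": joint speeds; "joint_efforts": joint torques, N m; "position": TCP position; "ee_rot": TCP orientation; "force": force on the tool from outside, world axes, zero at the start; "ft_torque": the same for the moment, N m; "width": opening from 0.0 (shut) to 1.0 (fully open); "gripper_force": force on a finger pad.
Only numpy, scipy, OpenCV 4.12 (cv2) and the standard library are available. Lean on these libraries where they do the work, as an engineer would, in place of code of your own. Each camera call takes 0.05 s, during which the arm holds its last target. There are 200 camera calls.

### The job

One of the two paint brushes in the white pot, the longer one with its handle sticking up, has been put in upside down and is standing on its hair. Take it out, turn it end for end (lay it across the brush rest, or on the table, to change your grip) and stand it back in the pot hair up, like the other one, lowering it until the handle meets the bottom before you let go rather than dropping it in. Leave the pot upright where it stands, the other brush standing in it, and the brush on the rest, the little dome and the barrel undisturbed.

Things in the scene. Friction and masses are not known exactly. Their poses are not given: they have to be found in the camera images.
- brush: The brush to turn: brown handle, 8 mm thick (solid section 8 x 8 mm), 171 mm long, about 14 g. y axis along it from hair to handle, x axis level at the start; origin 4 mm off the stick's axis (-z side), 89 mm from the hair tip, 82 mm from the handle end, 3 mm from the balance point. Starts hair down in the pot, leaning about 34 degrees on the rim. Grip it anywhere.
- brush_handle_end (a point): centre of the free end of that brush's handle (on the stick's axis), about 0.15 m above the table at the start
- brush_hair_tip (a point): tip of the same brush's hair (on the stick's axis, 171 mm from the handle end)
- pot: Loose white stoneware brush pot, round, straight sides, 68 mm outside and 60 mm inside diameter, 82 mm tall, floor 6 mm thick, about 0.45 kg; origin under its centre, z up. Its x axis points the way the brush leans at the start.
- pot_floor (a point): centre of the pot's inner floor, 6 mm above the pot's underside
- pot_rim (a point): centre of the pot's mouth, 82 mm above the pot's underside
- other_brush: The other brush in the pot, black handle, 8 x 8 x 153 mm, already right: handle down, hair up, leaning about 15 degrees on the rim. Its y axis runs from hair to handle; origin half way along.
- other_brush_handle_end (a point): free end of the other brush's handle, down in the pot
- other_brush_hair_tip (a point): hair tip of the other brush, at the top
- rest: Wooden brush rest, fixed: two bars 116 mm long (along its x axis), 12 mm thick, 30 mm high, centred at y = -20 and +20 mm; five 6 mm dowels stand 12 mm above each bar at x = -48, -24, 0, 24, 48 mm and part four lanes, 18 mm clear, along the rest's y axis. A brush laid across overhangs freely at both ends. To the robot's right a tall wardrobe's face runs along y = -0.37 m. Origin under its centre.
- rest_lane0 (a point): middle of lane 0 (x = -36 mm) at the height of the bar tops, 30 mm above the table; the third brush lies in it
- rest_lane1 (a point): the same for lane 1 (x = -12 mm), empty
- rest_lane2 (a point): the same for lane 2 (x = +12 mm), empty
- rest_lane3 (a point): the same for lane 3 (x = +36 mm), empty
- third_brush: Black brush like the other one, 153 mm, lying across the rest in lane 0; leave it there
- barrel: small model barrel standing upright, 27 mm diameter, 34 mm tall, loose; leave it
- dome: small plaster dome on a square tile, 56 x 56 x 26 mm, loose; leave it
Things that resemble listed ones, but are neither listed nor needed, are in the scene too. Of the things like the pot, leave any that is blue; of the rest the larger one is meant.

How it is judged:
On the way, in this order (a step that is already met when the one before it is completed fails the run):
1. the brush is pulled right out of the pot ((horizontal distance between brush_hair_tip and pot_floor above 0.06 m or height (world z) of brush_hair_tip above 0.1 m)), for 0.1 s.
2. it is turned over: the handle points down, at least 25 degrees below level (angle between brush's own y axis and vertical above 2 rad), for 0.1 s.
At the end, for the whole second after the job is handed in: Brush at rest in the pot, hair up: handle end within 20 mm of the floor and 34 mm of its centre, hair tip over 110 mm above the floor. Other brush still handle down in the pot; pot upright (0.05 rad); pot, third brush, barrel, dome each within 30 mm of their start (z of each of brush_handle_end, other_brush_handle_end in the frame of pot_floor below 0.02 m and horizontal distance between each of brush_handle_end, other_brush_handle_end and pot_floor below 0.034 m and z of brush_hair_tip in the frame of pot_floor above 0.11 m and z of other_brush_hair_tip in the frame of pot_floor above 0.1 m and angle between pot's own z axis and vertical below 0.05 rad and distance of each of pot, third_brush, barrel, dome from where it was at the start of the episode below 0.03 m and linear speed of each of brush, pot below 0.03 m/s); the robot touches nothing.
It fails at once if the brush is let go with its handle end inside the pot but still 20 to 60 mm above the floor (dropped in) (horizontal distance between brush_handle_end and pot_floor below 0.03 m and z of brush_handle_end in the frame of pot_floor between 0.02 and 0.06 m and contact force between brush and the fingers below 0.02 N).
It fails at once if the pot is tipped by more than 0.35 rad (angle between pot's own z axis and vertical above 0.35 rad).
It also fails if it takes over 61 s, if anything falls off the work surface, if the arm or the gripper's body presses on something with over 40 N, if the wrist force passes 120 N, or if a joint passes its speed limit or range.

## Working session

There is one attempt and no reset: what is moved stays moved. The work goes in short steps, Python scripts to look and compute and a shell command to move; the robot and the scene stay as the last step left them, time stands still between calls to the robot, and variables do not carry over. Pictures are saved under pics/ and viewed, at most 10 in all, crops included, and the job is handed in when it is done.

```bash
mkdir -p pics; python3 - <<'E'
from cell import arm
import cv2,numpy as np
s=arm.observe()
print({k:np.round(v,3).tolist() for k,v in s.items()},arm.grip_point_offset)
ims=[]
for n in("side","top"):
    d=arm.get_image(n); cv2.imwrite(f"pics/{n}0.png",d["frame"][:,:,::-1])
    np.savez(f"{n}.npz",K=d["intrinsics"],r=d["rvec"],t=d["tvec"])
    R=cv2.Rodrigues(np.array(d["rvec"]))[0]; print(n,"cam pos",(-R.T@d["tvec"]).round(3),"fwd",R[2].round(3),d["intrinsics"])
E
```

```text
{'clock': 0.0, 'joints': [-1.33, 0.435, 0.025, 1.574, -0.012, 1.134, -0.075], 'dq': [-0.0, -0.002, -0.001, -0.001, 0.001, -0.002, 0.002], 'joint_efforts': [-0.0, -66.786, 0.985, -31.445, -0.061, 0.043, 0.0], 'position': [0.211, 0.588, 0.188], 'ee_rot': [-0.537, -3.095, 0.003], 'force': [-0.165, -0.103, 0.529], 'ft_torque': [0.035, -0.002, -0.01], 'gripper_force': 0.0, 'width': 0.999} 0.0188
side cam pos [1.147 0.594 0.762] fwd [-0.611 -0.498 -0.615] [[624.23433164   0.         325.29515616]
 [  0.         624.23433164 241.50046387]
 [  0.           0.           1.        ]]
top cam pos [0.417 0.049 1.028] fwd [ 0.1   -0.033 -0.994] [[457.48476513   0.         320.13195229]
 [  0.         457.48476513 236.24691813]
 [  0.           0.           1.        ]]
```

View pics/side0.png

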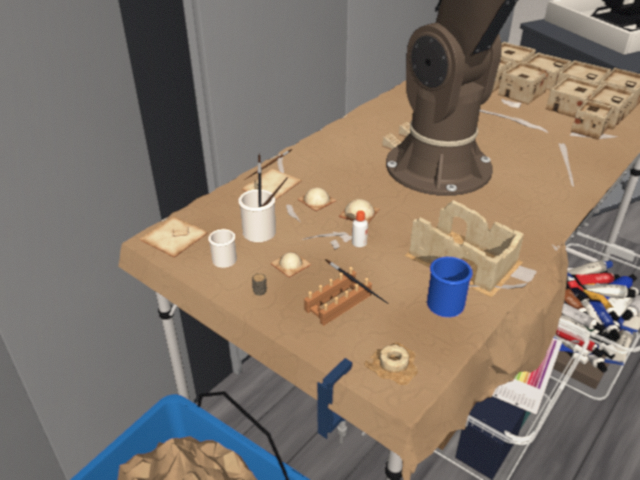

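View pics/top0.png

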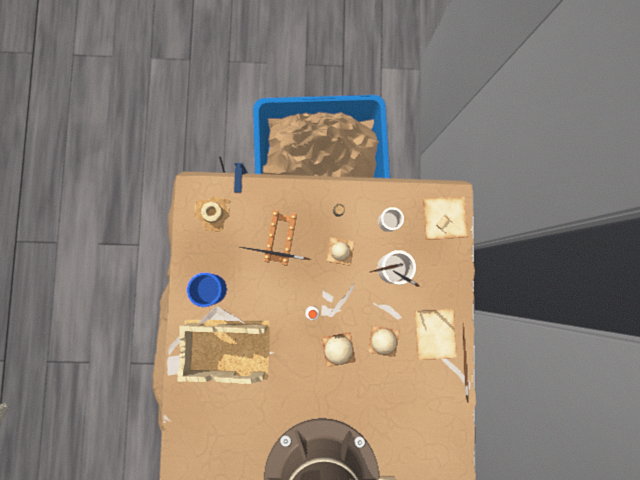

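The side view shows the large white pot at about (258,215), with a brush upright at (260,155) and another leaning right to (285,180). The top view shows the pot at (397,267), with brush ends near (371,270) and (418,285), and the rest at (281,238). I'll zoom in on the pot in both views.

```bash
python3 - <<'E'
import cv2,numpy as np
a=cv2.imread("pics/side0.png")[140:260,200:310]; b=cv2.imread("pics/top0.png")[235:305,350:440]
a=cv2.resize(a,None,fx=4,fy=4,interpolation=cv2.INTER_CUBIC); b=cv2.resize(b,(360,280),interpolation=cv2.INTER_CUBIC)
c=np.zeros((480,800,3),np.uint8); c[:480,:440]=a; c[:280,440:]=b
cv2.imwrite("pics/crop0.png",c)
E
```

```text
(no output)
```

View pics/crop0.png

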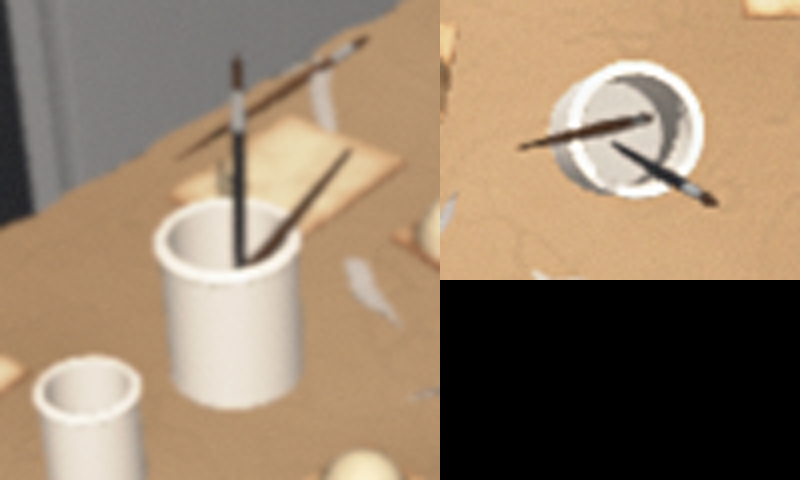

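In the crop, the brown handle end is at side (287.5,177.5) and top (370,272). The other brush's hair tip is at side (259,154) and top (419,286). The rim centre is at side (257,200) and top (399,267). Next I'll triangulate these and find the rest's dowels.

```bash
cat > h.py <<'E'
import cv2,numpy as np
from scipy.spatial.transform import Rotation as Ro
C={n:np.load(f"{n}.npz") for n in("side","top")}
P={n:c["K"]@np.c_[cv2.Rodrigues(c["r"])[0],c["t"].reshape(3)] for n,c in C.items()}
def tri(ps,pt):
    X=cv2.triangulatePoints(P["side"],P["top"],np.array(ps,float).reshape(2,1),np.array(pt,float).reshape(2,1))[:,0]
    return X[:3]/X[3]
def px(n,X): 
    q=P[n]@np.r_[X,1]; return q[:2]/q[2]
def onz(n,p,z):
    c=C[n]; R=cv2.Rodrigues(c["r"])[0]; o=-R.T@c["t"].reshape(3); d=R.T@np.linalg.solve(c["K"],[p[0],p[1],1]); return o+d*(z-o[2])/d[2]
def delta(pos,Rm,s):   # scaled shift, scaled turn to reach target from state s
    R0=Ro.from_rotvec(s["ee_rot"]); 
    return R0.inv().apply(np.array(pos)-s["position"])/0.4, (R0.inv()*Rm).as_rotvec()/np.radians(120)
E
python3 - <<'E'
from h import *
hd=tri((287.5,177.5),(370,272)); rim=tri((257,200),(398.9,267.1)); ob=tri((259.2,154.2),(418.7,285.7))
rim2=onz("top",(398.9,267.1),.082)
print("handle",hd.round(4),"rim",rim.round(4),rim2.round(4),"other",ob.round(4),"obside z",)
for r in (rim,rim2):
    v=hd[:2]-r[:2]; print(np.hypot(*v),np.degrees(np.arctan2(v[1],v[0])), (ob[:2]-r[:2]), px("side",rim2))
for n,p,z in(("barrel",(339,210),.034),("dome",(341,250),.02),("third l",(241,247),.034),("third r",(309,260),.034)): print(n,onz("top",p,z).round(3))
a=cv2.imread("pics/top0.png")[200:275,230:370]; cv2.imwrite("pics/crop1.png",cv2.resize(a,None,fx=5,fy=5,interpolation=cv2.INTER_CUBIC))
E
```

```text
handle [ 0.4369 -0.0757  0.1511] rim [ 0.4505 -0.1466  0.078 ] [ 0.4522 -0.1481  0.082 ] other [ 0.4134 -0.1695  0.1551] obside z
0.07224614119106285 100.88010828921107 [-0.03706742 -0.02284125] [254.93150161 198.31454479]
0.07399637287352877 101.96316868883265 [-0.03876882 -0.02139947] [254.93150161 198.31454479]
barrel [ 0.576 -0.024  0.034]
dome [ 0.489 -0.032  0.02 ]
third l [0.488 0.187 0.034]
third r [0.464 0.039 0.034]
```

View pics/crop1.png

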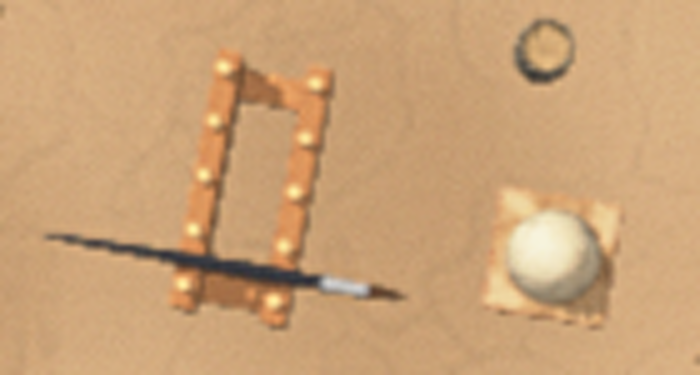

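Measurements agree with the given sizes: handle end z is 0.151 and the rim z is about 0.08. Next I'll compute the rest frame and the grasp targets.

```bash
cat >> h.py <<'E'
def frame(az,tilt):
    """back of tool leans `tilt` deg from vertical towards azimuth `az` deg; tool y = az-90"""
    a,t=np.radians([az,tilt]); L=np.array([np.cos(a),np.sin(a),0]); back=np.cos(t)*np.r_[0,0,1]+np.sin(t)*L
    z=-back; y=np.array([np.sin(a),-np.cos(a),0]); return Ro.from_matrix(np.c_[np.cross(y,z),y,z])
OFF=.0188
def plan(grasp,Rm,lift=0):
    """shift in present tool axes, then turn, to put the grasp point at `grasp`, `lift` m back along tool"""
    from cell import arm
    s=arm.observe(); z=Rm.apply([0,0,1]); d=delta(np.array(grasp)+z*(OFF-lift),Rm,s)
    print("t",round(s["clock"],2),"shift",d[0].round(3),"turn",d[1].round(3),"mm",(d[0]*400).round(0),"deg",(d[1]*120).round(1))
HD=np.array([.437,-.0757,.151]); A=101.5; u=np.array([np.sin(.593)*np.cos(np.radians(A)),np.sin(.593)*np.sin(np.radians(A)),np.cos(.593)])
POT=np.array([.4515,-.1475,0])
E
python3 - <<'E'
from h import *
L=[(275.6,213.2),(273,224),(270.8,234.8),(268.8,246),(266.8,256.8)];R=[(294,216.4),(291.4,227.6),(289,238),(286.8,249.2),(284.6,260)]
l=np.array([onz("top",p,.042)[:2] for p in L]);r=np.array([onz("top",p,.042)[:2] for p in R])
c=np.r_[l,r].mean(0); ex=((l[0]-l[4])+(r[0]-r[4]))/2; print("c",c,"len",np.linalg.norm(ex),"gap",np.linalg.norm(l.mean(0)-r.mean(0)))
ex/=np.linalg.norm(ex); ey=np.array([-ex[1],ex[0]]); print("ex",ex,"az y",np.degrees(np.arctan2(ey[1],ey[0])),"lane3",c+.036*ex)
g=HD-.022*u; print("grasp",g); 
plan(g,frame(A,-20),.08); plan(g,frame(A,-20),0)
E
python3 -m creep '[[0,0,-0.08,0,0,0],[0,0,-0.08,0,0,0],[0,0,-0.08,0,0,0],[0,0,0,0,0,0]]' 0 15
```

```text
c [0.51242149 0.10268761] len 0.09660717115343967 gap 0.03983286998879946
ex [ 0.9857362  -0.16829779] az y 80.31113640610432 lane3 [0.547908   0.09662889]
grasp [ 0.43945117 -0.08774791  0.13275611]
t 0.1 shift [-1.135 -1.442 -0.004] turn [-0.086  0.152  0.485] mm [-454. -577.   -2.] deg [-10.3  18.3  58.2]
t 0.1 shift [-1.1   -1.383  0.184] turn [-0.086  0.152  0.485] mm [-440. -553.   73.] deg [-10.3  18.3  58.2]
clock: 0.43
position: [0.2115, 0.591, 0.2909]
ee_rot: [0.538, 3.094, 0.014]
force: [-0.0, 0.0, 0.7]
width: 0.759
gripper_force: 0.0
```

```bash
python3 -m creep '[[-0.055,-0.07,0,0,0,0],[-0.055,-0.07,0,0,0,0],[-0.055,-0.07,0,0,0,0],[-0.055,-0.07,0,0,0,0],[-0.055,-0.07,0,0,0,0],[-0.055,-0.07,0,0,0,0],[-0.055,-0.07,0,0,0,0],[-0.055,-0.07,0,0,0,0],[-0.055,-0.07,0,0,0,0],[-0.055,-0.07,0,0,0,0],[-0.055,-0.07,0,0,0,0],[-0.055,-0.07,0,0,0,0],[-0.055,-0.07,0,0,0,0],[-0.055,-0.07,0,0,0,0],[-0.055,-0.07,0,0,0,0],[-0.055,-0.07,0,0,0,0],[-0.055,-0.07,0,0,0,0],[-0.055,-0.07,0,0,0,0],[-0.055,-0.07,0,0,0,0],[0,0,0,0,0,0]]'; python3 - <<'E'
from h import *
g=HD-.022*u;plan(g,frame(A,-20),.08)
E
```

```text
clock: 2.1
position: [0.4258, -0.0599, 0.2846]
ee_rot: [0.549, 3.091, -0.003]
force: [-0.9, -0.7, 0.1]
width: 0.497
gripper_force: 0.0
t 2.1 shift [-0.083 -0.098  0.236] turn [-0.085  0.153  0.481] mm [-33. -39.  94.] deg [-10.2  18.4  57.7]
```

```bash
python3 -m creep '[[0,0,0,-0.0077,0.0139,0.0437],[0,0,0,-0.0077,0.0139,0.0437],[0,0,0,-0.0077,0.0139,0.0437],[0,0,0,-0.0077,0.0139,0.0437],[0,0,0,-0.0077,0.0139,0.0437],[0,0,0,-0.0077,0.0139,0.0437],[0,0,0,-0.0077,0.0139,0.0437],[0,0,0,-0.0077,0.0139,0.0437],[0,0,0,-0.0077,0.0139,0.0437],[0,0,0,-0.0077,0.0139,0.0437],[0,0,0,-0.0077,0.0139,0.0437],[0,0,0,0,0,0],[0,0,0,0,0,0]]'; python3 - <<'E'
from h import *
g=HD-.022*u;plan(g,frame(A,-20),.08)
from cell import arm; print(arm.observe()["joints"])
E
```

```text
clock: 3.18
position: [0.4245, -0.0538, 0.284]
ee_rot: [-1.794, -2.217, -0.315]
force: [-0.4, 1.2, -0.7]
width: 0.496
gripper_force: 0.0
t 3.18 shift [-0.215  0.018  0.171] turn [-0.002 -0.     0.004] mm [-86.   7.  68.] deg [-0.3 -0.   0.5]
[-0.42938772  0.18414284  0.86515529  1.82406455 -0.41867797  1.43605639
  0.76028893]
```

```bash
python3 -m creep '[[-0.054,0.005,0.034,0,0,0],[-0.054,0.005,0.034,0,0,0],[-0.054,0.005,0.034,0,0,0],[-0.053,0.003,0.034,0,0,0],[0,0,0.034,0,0,0],[0,0,0,0,0,0],[0,0,0,0,0,0],[0,0,0,0,0,0]]'; python3 - <<'E'
from h import *
g=HD-.022*u;plan(g,frame(A,-20),0)
from cell import arm
s=arm.observe()
d=arm.get_image("wrist"); M=np.array(d["mount"]); K=d["intrinsics"]
f=d["frame"][:,:,::-1].copy()
R=Ro.from_rotvec(s["ee_rot"]).as_matrix()
def prj(X):
    t=R.T@(X-s["position"]); c=np.linalg.inv(M)@np.r_[t,1]; q=K@c[:3]; return tuple(int(v) for v in q[:2]/q[2])
for X,col in((HD,(0,0,255)),(g,(0,255,0)),(HD-.08*u,(255,0,0))): cv2.circle(f,prj(X),5,col,1)
cv2.imwrite("pics/w1.png",f)
E
```

```text
clock: 3.85
position: [0.4442, -0.1076, 0.1918]
ee_rot: [-1.792, -2.219, -0.317]
force: [-0.4, 0.4, -1.1]
width: 0.499
gripper_force: 0.0
t 3.85 shift [-0.003 -0.001  0.203] turn [-0.002 -0.001  0.005] mm [-1. -0. 81.] deg [-0.2 -0.1  0.6]
```

View pics/w1.png

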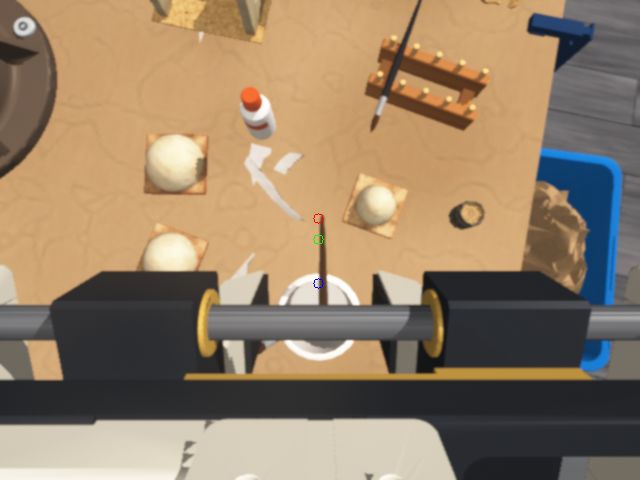

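The wrist view shows the handle end at about (321,217), between the fingers and within 1–2 mm of the prediction (318,218). I'll advance and close.

```bash
python3 -m creep '[[0,0.002,0.07,0,0,0],[0,0.002,0.07,0,0,0],[0,0,0.063,0,0,0],[0,0,0,0,0,0],[0,0,0,0,0,0]]'; python3 -m creep '[[0,0,0,0,0,0],[0,0,0,0,0,0],[0,0,0,0,0,0],[0,0,0,0,0,0],[0,0,0,0,0,0],[0,0,0,0,0,0],[0,0,0,0,0,0],[0,0,0,0,0,0],[0,0,0,0,0,0],[0,0,0,0,0,0]]' 1 15; python3 - <<'E'
from h import *
g=HD-.022*u;plan(g,frame(A,-20),0)
R=Ro.from_rotvec([-1.792,-2.219,-.317]); print("u in tool*.02 scaled",(R.inv().apply(u)*.03/.4).round(4), "up", (R.inv().apply([0,0,1])*.03/.4).round(4))
E
```

```text
clock: 4.32
position: [0.4393, -0.08, 0.1154]
ee_rot: [-1.793, -2.217, -0.316]
force: [0.4, -0.4, 0.7]
width: 0.498
gripper_force: 0.0
clock: 5.15
position: [0.4394, -0.0804, 0.1147]
ee_rot: [-1.795, -2.216, -0.317]
force: [0.6, -0.3, 0.1]
width: 0.003
gripper_force: 0.0
t 5.15 shift [-0.001 -0.004 -0.002] turn [-0.002 -0.001  0.004] mm [-1. -1. -1.] deg [-0.2 -0.1  0.4]
u in tool*.02 scaled [ 0.0607  0.0005 -0.044 ] up [ 0.0257  0.     -0.0705]
```

It closed on nothing, so I'll look before doing anything else.

```bash
python3 - <<'E'
from cell import arm
import cv2,numpy as np
a=arm.get_image("side")["frame"][130:260,190:340,::-1]; b=arm.get_image("wrist")["frame"][:,:,::-1]; 
c=np.zeros((520,800,3),np.uint8); c[:390,:450]=cv2.resize(a,(450,390),interpolation=cv2.INTER_CUBIC); c[:480,450:]=b[:,145:495]
cv2.imwrite("pics/c2.png",c)
E
```

```text
(no output)
```

View pics/c2.png

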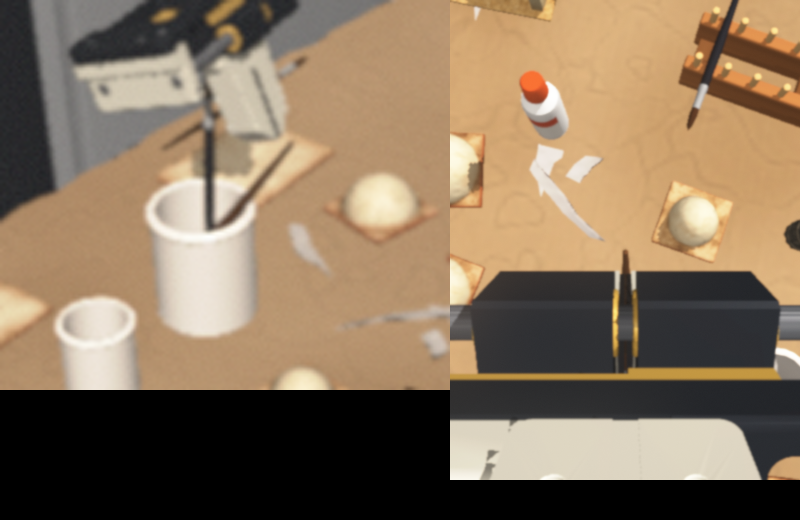

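The side view shows the fingertips at about (278,174), higher and further toward the wardrobe than the stick, which hasn't moved. I'll check the TCP's projection against that.

```bash
python3 - <<'E'
from h import *
from cell import arm
s=arm.observe(); print(s["position"])
print("tcp side",px("side",s["position"]),"hd",px("side",HD),"g",px("side",HD-.022*u), "rim exit", px("side",HD-.08*u), "top tcp",px("top",s["position"]))
d=arm.get_image("top"); cv2.imwrite("pics/top2.png",d["frame"][:,:,::-1])
a=d["frame"][235:305,340:440,::-1]; b=arm.get_image("side")["frame"][130:240,220:320,::-1]
c=np.zeros((440,800,3),np.uint8); c[:280,:400]=cv2.resize(a,(400,280),interpolation=cv2.INTER_CUBIC); c[:,400:]=cv2.resize(b,(400,440),interpolation=cv2.INTER_CUBIC)
cv2.imwrite("pics/c3.png",c)
E
```

```text
[ 0.43942716 -0.08044537  0.11473357]
tcp side [284.54532359 193.69343689] hd [286.61097478 177.49906716] g [281.2521235  184.20370269] rim exit [267.79706627 201.03776841] top tcp [368.6448083 272.0320937]
```

View pics/c3.png

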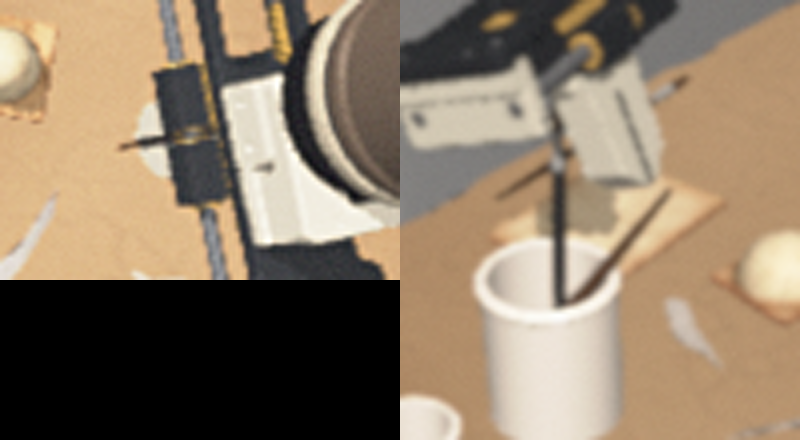

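```bash
python3 - <<'E'
from h import *
from cell import arm
s=arm.observe(); R=Ro.from_rotvec(s["ee_rot"]); p=s["position"]
f=lambda X:((px("side",X)-[220,130])*4+[400,0]).round(0)
for n,o in(("tip",(0,0,0)),("tip-",(-.0095,0,0)),("tip+",(.0095,0,0)),("-19",(0,0,-.0188)),("-66",(0,0,-.066)),("body c1",(-.0375,.095,-.066)),("body c2",(.0375,.095,-.066)),("bc3",(-.0375,-.095,-.066)),("bc4",(.0375,-.095,-.066))): print(n,f(p+R.apply(o)))
E
```

```text
tip [658. 255.]
tip- [642. 256.]
tip+ [675. 254.]
-19 [645. 219.]
-66 [610. 128.]
body c1 [430. 234.]
body c2 [563. 225.]
bc3 [650.  45.]
bc4 [776.  31.]
```

The whole gripper appears about 35–45 mm behind where the reported pose puts it. I'll check this with a PnP on the wrist picture w1, using the dowel tips and the handle end.

```bash
python3 - <<'E'
from h import *
from cell import arm
d=arm.get_image("wrist"); K=np.array(d["intrinsics"]); M=np.array(d["mount"]); print(M.round(3).tolist())
c=np.array([.5124,.1027]); ex=np.array([.9857,-.1683]); ey=np.array([.1683,.9857]); X=[];
for y in(.02,-.02):
    for x in(-.048,-.024,0,.024,.048): X.append(np.r_[c+x*ex+y*ey,.042])
X.append(HD); X.append([.576,-.024,.034]); X=np.array(X)
p=np.array([(393,38),(415,45),(438,53),(461,62),(484,72),(379,76),(401,84),(424,93),(448,101),(471,111),(321,216),(469,210)],float)
ok,r,t=cv2.solvePnP(X,p,K,None,flags=cv2.SOLVEPNP_SQPNP); ok,r,t=cv2.solvePnP(X,p,K,None,r,t,True)
q=cv2.projectPoints(X,r,t,K,None)[0][:,0]; print("err",np.abs(q-p).max(1).round(1))
T=np.eye(4);T[:3,:3]=cv2.Rodrigues(r)[0];T[:3,3]=t[:,0]
W=np.linalg.inv(T)@np.linalg.inv(M); print("tcp",W[:3,3],"rot",Ro.from_matrix(W[:3,:3]).as_rotvec(),"reported .4442 -.1076 .1918, -1.792 -2.219 -.317")
E
```

```text
[[0.001, -0.968, -0.25, 0.068], [1.0, 0.001, 0.0, 0.001], [-0.0, -0.25, 0.968, -0.196], [0.0, 0.0, 0.0, 1.0]]
err [0.5 1.9 2.3 1.7 0.4 1.9 1.4 1.8 1.2 2.6 0.8 1.1]
tcp [ 0.44269081 -0.10910924  0.19597245] rot [-1.80514345 -2.21853106 -0.31349744] reported .4442 -.1076 .1918, -1.792 -2.219 -.317
```

The PnP confirms the reported pose. In the side view, though, the fingertips end about 38 mm short of the nominal TCP along the tool axis, so the fingers never reached the stick. Advancing another 34 mm is clear of the pot and the other brush even if the nominal TCP is right. The opening reading after closing will settle it.

```bash
python3 -m creep '[[0,0,0,0,0,0],[0,0,0,0,0,0],[0,0,0,0,0,0],[0,0,0,0,0,0],[0,0,0,0,0,0],[0,0,0.03,0,0,0],[0,0,0.03,0,0,0],[0,0,0.025,0,0,0],[0,0,0,0,0,0],[0,0,0,0,0,0]]' 0 15; python3 -m creep '[[0,0,0,0,0,0],[0,0,0,0,0,0],[0,0,0,0,0,0],[0,0,0,0,0,0],[0,0,0,0,0,0],[0,0,0,0,0,0],[0,0,0,0,0,0],[0,0,0,0,0,0]]' 1 15
```

```text
clock: 6.23
position: [0.4362, -0.0685, 0.082]
ee_rot: [-1.794, -2.214, -0.315]
force: [-0.6, -0.7, 0.7]
width: 0.501
gripper_force: 0.0
clock: 6.9
position: [0.4371, -0.069, 0.0829]
ee_rot: [-1.795, -2.216, -0.317]
force: [-0.4, 0.6, -0.4]
width: 0.081
gripper_force: 15.0
```

The width reads 0.081, which is 7.5 mm, so the stick is held. That confirms the 38 mm shortfall, and I'll use an effective grasp offset of 57 mm from here. Now I'll pull it out along its own axis, then lift.

```bash
sed -i 's/^OFF=.*/OFF=.057/' h.py; python3 -m creep '[[0.0304,0,-0.022,0,0,0],[0.0304,0,-0.022,0,0,0],[0.0607,0.0005,-0.044,0,0,0],[0.0607,0.0005,-0.044,0,0,0],[0.0607,0.0005,-0.044,0,0,0],[0.0257,0,-0.0705,0,0,0],[0.0257,0,-0.0705,0,0,0],[0.0257,0,-0.0705,0,0,0],[0.0257,0,-0.0705,0,0,0],[0,0,0,0,0,0],[0,0,0,0,0,0]]'; python3 - <<'E'
from h import *
from cell import arm
s=arm.observe(); R=Ro.from_rotvec(s["ee_rot"]); p=s["position"]; print(s["width"],p,s["joints"].round(2) if hasattr(s["joints"],"round") else s["joints"])
f=arm.get_image("side")["frame"][:,:,::-1].copy(); h=arm.get_image("top")["frame"][:,:,::-1].copy()
g=p-R.apply([0,0,.057])
for n,im in(("side",f),("top",h)):
    for X,c in((g,(0,255,0)),(g+.02*u,(0,0,255)),(g-.151*u,(255,0,0))): cv2.circle(im,tuple(int(round(v)) for v in px(n,X)),3,c,1)
a=cv2.resize(f[80:280,200:400],(400,400)); b=cv2.resize(h[200:300,310:410],(400,400))
cv2.imwrite("pics/c4.png",np.hstack([a,b]))
E
```

```text
clock: 7.82
position: [0.4246, -0.0035, 0.3035]
ee_rot: [-1.795, -2.218, -0.32]
force: [-0.1, 0.3, -0.6]
width: 0.077
gripper_force: 15.0
0.07702681370022935 [ 0.42458162 -0.00350426  0.30353764] [-0.58  0.12  0.88  1.83 -0.4   1.43  0.61]
```

View pics/c4.png

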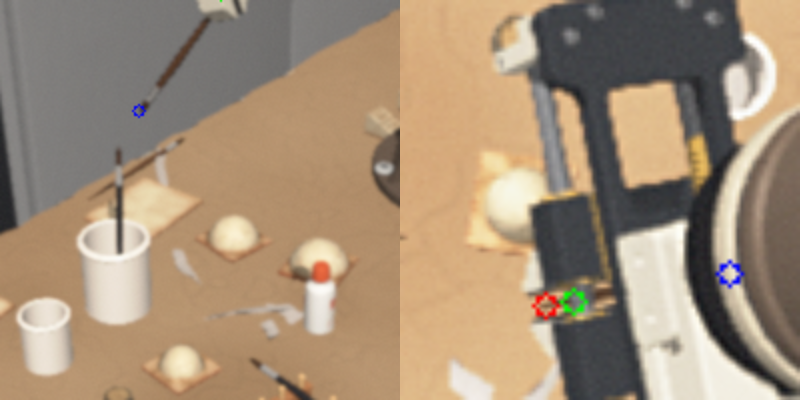

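The side view shows the brush out of the pot, with its hair tip at crop (143,105), within about 3 mm of the model (139,111). The pot and the other brush are undisturbed. Next is a hover over lane 3 of the rest.

```bash
python3 - <<'E'
from h import *
T=frame(80.3,36); plan([.5576,.1528,.034+.08],T)
E
```

```text
t 7.92 shift [0.019 0.379 0.629] turn [ 0.025 -0.462  0.187] mm [  7. 152. 251.] deg [  3.  -55.4  22.4]
```

```bash
python3 -m creep '[[0,0,0,0.0025,-0.0462,0.0187],[0,0,0,0.0025,-0.0462,0.0187],[0,0,0,0.0025,-0.0462,0.0187],[0,0,0,0.0025,-0.0462,0.0187],[0,0,0,0.0025,-0.0462,0.0187],[0,0,0,0.0025,-0.0462,0.0187],[0,0,0,0.0025,-0.0462,0.0187],[0,0,0,0.0025,-0.0462,0.0187],[0,0,0,0.0025,-0.0462,0.0187],[0,0,0,0.0025,-0.0462,0.0187],[0,0,0,0,0,0],[0,0,0,0,0,0]]'; python3 - <<'E'
from h import *
T=frame(80.3,36); plan([.5576,.1528,.034+.08],T)
E
```

```text
clock: 8.92
position: [0.4232, -0.0026, 0.3007]
ee_rot: [2.028, 1.716, -0.666]
force: [-0.5, -1.7, 0.6]
width: 0.079
gripper_force: 15.0
t 8.92 shift [0.63  0.268 0.259] turn [-0.     0.002  0.001] mm [252. 107. 103.] deg [-0.   0.3  0.2]
```

```bash
python3 -m creep '[[0.063,0.0268,0.0259,0,0,0],[0.063,0.0268,0.0259,0,0,0],[0.063,0.0268,0.0259,0,0,0],[0.063,0.0268,0.0259,0,0,0],[0.063,0.0268,0.0259,0,0,0],[0.063,0.0268,0.0259,0,0,0],[0.063,0.0268,0.0259,0,0,0],[0.063,0.0268,0.0259,0,0,0],[0.063,0.0268,0.0259,0,0,0],[0.063,0.0268,0.0259,0,0,0],[0,0,0,0,0,0],[0,0,0,0,0,0],[0,0,0,0,0,0]]'; python3 - <<'E'
from h import *
T=frame(80.3,36); plan([.5576,.1528,.035],T)
from cell import arm
s=arm.observe(); R=Ro.from_rotvec(s["ee_rot"]); g=s["position"]-R.apply([0,0,.057]); print("g",g,s["joints"])
ub=R.apply(Ro.from_rotvec([-1.795,-2.216,-.317]).inv().apply(u)); print("axis",ub,"hair",g-.151*ub)
f=arm.get_image("side")["frame"][:,:,::-1].copy(); h=arm.get_image("top")["frame"][:,:,::-1].copy()
for n,im in(("side",f),("top",h)):
    for X,c in((g,(0,255,0)),(g+.02*ub,(0,0,255)),(g-.151*ub,(255,0,0))): cv2.circle(im,tuple(int(round(v)) for v in px(n,X)),2,c,1)
a=cv2.resize(f[180:340,260:420],(400,400)); b=cv2.resize(h[180:280,230:330],(400,400))
cv2.imwrite("pics/c5.png",np.hstack([a,b]))
E
```

```text
clock: 10.0
position: [0.5542, 0.1174, 0.0717]
ee_rot: [2.035, 1.711, -0.66]
force: [-0.3, -0.8, 0.0]
width: 0.083
gripper_force: 15.0
t 10.0 shift [ 0.126 -0.007  0.165] turn [ 0.     0.    -0.002] mm [50. -3. 66.] deg [ 0.   0.  -0.2]
g [0.55984535 0.15049582 0.11776982] [-0.92381127  0.7804206   0.51282576  1.60356919  0.14763145  1.22838237
 -0.72141409]
axis [ 0.17534079  0.98450673 -0.00144943] hair [0.53336889 0.0018353  0.11798868]
```

View pics/c5.png

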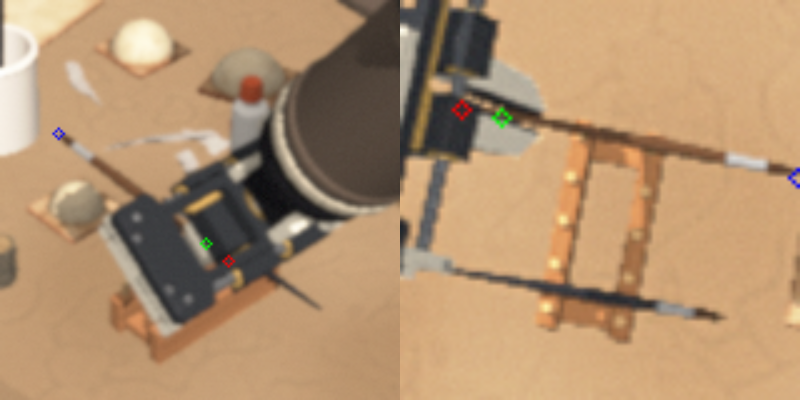

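The picture matches the model: hair tip at side crop (59,133), and the stick lies on the predicted line in the top view, over lane 3. Lowering to about 1 mm above the bars.

```bash
python3 -m creep '[[0.025,-0.0014,0.033,0,0,0],[0.025,-0.0014,0.033,0,0,0],[0.025,-0.0014,0.033,0,0,0],[0.025,-0.0014,0.033,0,0,0],[0.013,-0.0014,0.0165,0,0,0],[0.0115,0,0.0145,0,0,0],[0,0,0,0,0,0],[0,0,0,0,0,0],[0,0,0,0,0,0],[0,0,0,0,0,0]]'; python3 - <<'E'
from h import *
T=frame(80.3,36); plan([.5576,.1528,.035],T)
E
```

```text
clock: 10.93
position: [0.5522, 0.1216, -0.0109]
ee_rot: [2.034, 1.712, -0.659]
force: [0.4, 0.0, -0.4]
width: 0.083
gripper_force: 15.0
t 10.93 shift [-0.003  0.     0.003] turn [ 0.001  0.    -0.001] mm [-1.  0.  1.] deg [ 0.1  0.  -0.1]
```

```bash
python3 -m creep '[[0.0022,0,0.003,0,0,0],[0,0,0,0,0,0],[0,0,0,0,0,0]]'; python3 -m creep '[[0,0,0,0,0,0],[0,0,0,0,0,0],[0,0,0,0,0,0],[0,0,0,0,0,0],[0,0,0,0,0,0]]' 0.4; python3 -m creep '[[0,0,-0.03,0,0,0],[0,0,-0.05,0,0,0],[0,0,-0.08,0,0,0],[0,0,-0.08,0,0,0],[0,0,-0.08,0,0,0],[0,0,0,0,0,0]]'; python3 - <<'E'
from h import *
T=frame(80.3,-25); ey=np.array([.1685,.9857]); g=np.r_[np.array([.548,.0966])-.046*ey,.034]; print(g)
plan(g,T,.08)
E
```

```text
clock: 11.18
position: [0.5521, 0.1216, -0.0127]
ee_rot: [2.033, 1.713, -0.659]
force: [1.2, 0.3, 2.4]
width: 0.082
gripper_force: 15.0
clock: 11.6
position: [0.5516, 0.1214, -0.0131]
ee_rot: [2.033, 1.713, -0.66]
force: [0.4, 0.6, -0.1]
width: 0.298
gripper_force: 0.0
clock: 12.1
position: [0.567, 0.2012, 0.0944]
ee_rot: [2.033, 1.717, -0.648]
force: [1.3, 1.8, 0.4]
width: 0.298
gripper_force: 0.0
[0.540249  0.0512578 0.034    ]
t 12.1 shift [-0.272 -0.005  0.316] turn [0.003 0.505 0.001] mm [-109.   -2.  126.] deg [ 0.4 60.6  0.2]
```

```bash
python3 - <<'E'
from h import *
from cell import arm
h=arm.get_image("top")["frame"][:,:,::-1].copy(); o=cv2.imread("pics/top0.png")
D=np.abs(h.astype(int)-o).max(2); 
dk=(o.astype(int).sum(2)-h.astype(int).sum(2)>40)
# region : rows 195..240, cols 270..335
m=np.zeros_like(dk); m[190:245,272:345]=dk[190:245,272:345]
n,lab,st,_=cv2.connectedComponentsWithStats(m.astype(np.uint8),connectivity=8)
for i in range(1,n):
    if st[i,4]>8: print(st[i])
for c in range(272,346,4):
    r=np.where(m[:,c])[0]; print(c,r.tolist())
c0,ex,ey=np.array([.548,.0966]),np.array([.9857,-.1683]),np.array([.1685,.9857])
for t in(.02,0,-.02,-.05,-.086,-.094): print(t,px("top",np.r_[c0+t*ey,.034]).round(1))
E
```

```text
[272 217   5  19  62]
[278 219  32  26 201]
[317 226   9   4  21]
[329 239  10   4  29]
272 [217, 218, 219, 220, 221, 222, 223, 224, 225, 226, 227, 228, 229, 230, 231, 232, 233, 234, 235, 238, 239, 240, 241]
276 [217, 218, 219, 220]
280 [218, 220, 221]
284 [221, 222]
288 [220, 221, 222, 223, 229, 230, 231, 232, 233, 234, 235, 236, 237, 238, 239, 240, 241, 242, 243, 244]
292 [220, 221, 222, 223, 224, 225, 231, 232, 233, 234]
296 [221, 222, 223, 224]
300 [222, 223, 224, 225]
304 [223, 224, 225, 226]
308 [224, 225, 226]
312 [227]
316 []
320 [227, 228, 229]
324 [228, 229]
328 []
332 [239, 240, 241, 242]
336 [240, 241, 242]
340 []
344 []
0.02 [274.7 219. ]
0 [283.7 220.8]
-0.02 [292.6 222.6]
-0.05 [306.1 225.3]
-0.086 [322.2 228.6]
-0.094 [325.8 229.3]
```

The top view difference puts the brush in lane 3, with the hair tip at about (326,229), exactly as planned. Now I'll turn for the regrasp.

```bash
python3 -m creep '[[0,0,0,0,0.0505,0],[0,0,0,0,0.0505,0],[0,0,0,0,0.0505,0],[0,0,0,0,0.0505,0],[0,0,0,0,0.0505,0],[0,0,0,0,0.0505,0],[0,0,0,0,0.0505,0],[0,0,0,0,0.0505,0],[0,0,0,0,0.0505,0],[0,0,0,0,0.0505,0],[0,0,0,0,0,0],[0,0,0,0,0,0]]'; python3 - <<'E'
from h import *
from cell import arm
T=frame(80.3,-25); g=[.5403,.0513,.034]
plan(g,T,.08); plan(g,T); print(arm.observe()["joints"])
E
```

```text
clock: 13.15
position: [0.564, 0.1901, 0.0887]
ee_rot: [-2.174, -1.813, -0.467]
force: [-0.0, 1.8, 0.2]
width: 0.298
gripper_force: 0.0
t 13.15 shift [-0.378  0.004 -0.078] turn [ 0.001  0.005 -0.005] mm [-151.    2.  -31.] deg [ 0.2  0.7 -0.6]
t 13.15 shift [-0.375  0.004  0.122] turn [ 0.001  0.005 -0.005] mm [-150.    1.   49.] deg [ 0.2  0.7 -0.6]
[-0.17191521  0.44755849  0.03616615  1.94744128 -0.66229113  0.72162894
  0.1791843 ]
```

```bash
python3 -m creep '[[-0.076,0.001,-0.0156,0,0.001,-0.001],[-0.076,0.001,-0.0156,0,0.001,-0.001],[-0.076,0.001,-0.0156,0,0.001,-0.001],[-0.076,0.001,-0.0156,0,0.001,-0.001],[-0.076,0.001,-0.0156,0,0.001,-0.001],[0,0,0,0,0,0],[0,0,0,0,0,0],[0,0,0,0,0,0]]'; python3 - <<'E'
from h import *
T=frame(80.3,-25); g=[.5403,.0513,.034]
plan(g,T)
E
```

```text
clock: 13.82
position: [0.541, 0.0484, 0.0549]
ee_rot: [-2.145, -1.832, -0.481]
force: [0.1, 0.7, -0.2]
width: 0.298
gripper_force: 0.0
t 13.82 shift [-0.016 -0.003  0.193] turn [-0.    -0.001  0.006] mm [-6. -1. 77.] deg [-0.  -0.1  0.7]
```

```bash
python3 -m creep '[[-0.008,-0.0015,0.06,0,0,0.003],[-0.008,-0.0015,0.06,0,0,0.003],[0,0,0.045,0,0,0],[0,0,0.028,0,0,0],[0,0,0,0,0,0],[0,0,0,0,0,0]]'; python3 -m creep '[[0,0,0,0,0,0],[0,0,0,0,0,0],[0,0,0,0,0,0],[0,0,0,0,0,0],[0,0,0,0,0,0],[0,0,0,0,0,0],[0,0,0,0,0,0]]' 1 20;  python3 - <<'E'
from h import *
plan([.5403,.0513,.034],frame(80.3,-25))
E
```

```text
clock: 14.32
position: [0.5446, 0.0747, -0.0174]
ee_rot: [-2.155, -1.818, -0.48]
force: [-0.5, -0.2, 0.7]
width: 0.299
gripper_force: 0.0
clock: 14.9
position: [0.5454, 0.0727, -0.0171]
ee_rot: [-2.159, -1.816, -0.482]
force: [0.0, -2.3, 4.0]
width: 0.077
gripper_force: 20.0
t 14.9 shift [ 0.004 -0.004  0.004] turn [ 0.001 -0.001 -0.001] mm [ 2. -1.  1.] deg [ 0.2 -0.1 -0.1]
```

Gripped again, width 0.077. Lifting well clear now, then turning the handle down.

```bash
python3 -m creep '[[0.0158,0,-0.034,0,0,0],[0.0317,0,-0.068,0,0,0],[0.0317,0,-0.068,0,0,0],[0.0317,0,-0.068,0,0,0],[0.0317,0,-0.068,0,0,0],[0.0317,0,-0.068,0,0,0],[0.0317,0,-0.068,0,0,0],[0.0317,0,-0.068,0,0,0],[0,0,0,0,0,0],[0,0,0,0,0,0]]'; python3 - <<'E'
from h import *
T=frame(80.3,68)
plan([POT[0]+.005,POT[1]+.013,.26],T)
E
```

```text
clock: 15.73
position: [0.5456, 0.0727, 0.2092]
ee_rot: [-2.158, -1.818, -0.485]
force: [0.1, 0.6, -1.1]
width: 0.082
gripper_force: 20.0
t 15.73 shift [-0.585 -0.13  -0.356] turn [ 0.001 -0.776 -0.002] mm [-234.  -52. -142.] deg [  0.2 -93.1  -0.2]
```

```bash
python3 -m creep '[[0,0,0,0,-0.0485,0],[0,0,0,0,-0.0485,0],[0,0,0,0,-0.0485,0],[0,0,0,0,-0.0485,0],[0,0,0,0,-0.0485,0],[0,0,0,0,-0.0485,0],[0,0,0,0,-0.0485,0],[0,0,0,0,-0.0485,0],[0,0,0,0,-0.0485,0],[0,0,0,0,-0.0485,0],[0,0,0,0,-0.0485,0],[0,0,0,0,-0.0485,0],[0,0,0,0,-0.0485,0],[0,0,0,0,-0.0485,0],[0,0,0,0,-0.0485,0],[0,0,0,0,-0.0485,0],[0,0,0,0,0,0],[0,0,0,0,0,0]]'; python3 - <<'E'
from h import *
from cell import arm
T=frame(80.3,68)
plan([POT[0]+.005,POT[1]+.013,.26],T); print(arm.observe()["joints"])
E
```

```text
clock: 17.23
position: [0.5439, 0.0729, 0.2048]
ee_rot: [1.631, 1.378, -1.108]
force: [0.6, 0.3, 1.1]
width: 0.082
gripper_force: 20.0
t 17.23 shift [-0.331 -0.127  0.6  ] turn [-0.001  0.001  0.002] mm [-133.  -51.  240.] deg [-0.2  0.1  0.2]
[-0.88322082  0.88835018  0.3239941   1.4217969   0.53889315  1.76246501
 -0.87987939]
```

```bash
python3 -m creep '[[-0.0414,-0.0159,0.075,0,0,0],[-0.0414,-0.0159,0.075,0,0,0],[-0.0414,-0.0159,0.075,0,0,0],[-0.0414,-0.0159,0.075,0,0,0],[-0.0414,-0.0159,0.075,0,0,0],[-0.0414,-0.0159,0.075,0,0,0],[-0.0414,-0.0159,0.075,0,0,0],[-0.0414,-0.0159,0.075,0,0,0],[0,0,0,0,0,0],[0,0,0,0,0,0],[0,0,0,0,0,0]]'; python3 - <<'E'
from h import *
from cell import arm
T=frame(80.3,68)
plan([POT[0]+.005,POT[1]+.013,.26],T)
s=arm.observe(); print(s["joints"]); R=Ro.from_rotvec(s["ee_rot"]); g=s["position"]-R.apply([0,0,.057])
a=np.radians(80.3); ub=R.apply(Ro.from_rotvec([-2.159,-1.816,-.482]).inv().apply([np.cos(a),np.sin(a),0])); he=g+.124*ub
print("g",g,"axis",ub,"handle end",he,"rel pot",he-POT)
f=arm.get_image("side")["frame"][:,:,::-1].copy(); h=arm.get_image("top")["frame"][:,:,::-1].copy(); cv2.imwrite("pics/s6raw.png",f);cv2.imwrite("pics/t6raw.png",h)
for n,im in(("side",f),("top",h)):
    for X,c in((he,(0,0,255)),(g-.047*ub,(255,0,0))):
        q=px(n,X);print(n,q); cv2.circle(im,tuple(int(round(v)) for v in q),2,c,1)
a=cv2.resize(f[80:260,200:380],(400,400),interpolation=cv2.INTER_CUBIC); b=cv2.resize(h[210:310,350:450],(400,400),interpolation=cv2.INTER_CUBIC)
cv2.imwrite("pics/c6.png",np.hstack([a,b]))
E
```

```text
clock: 18.15
position: [0.4479, -0.1871, 0.241]
ee_rot: [1.641, 1.375, -1.098]
force: [-0.0, 0.6, -0.2]
width: 0.079
gripper_force: 20.0
t 18.15 shift [ 0.006 -0.001  0.001] turn [-0.001 -0.002 -0.002] mm [ 2. -0.  0.] deg [-0.2 -0.3 -0.3]
[-0.73146328  0.58627224  0.40163361  1.99254923  0.76320101  1.40466599
 -0.95423631]
g [ 0.45692614 -0.13515403  0.26254945] axis [-0.00876289 -0.04871232 -0.99877441] handle end [ 0.45583954 -0.14119436  0.13870142] rel pot [0.00433954 0.00630564 0.13870142]
side [254.17738669 175.36339257]
side [250.27539471  91.69249694]
top [401.42464395 264.2208306 ]
top [419.07908351 259.02099467]
```

View pics/c6.png

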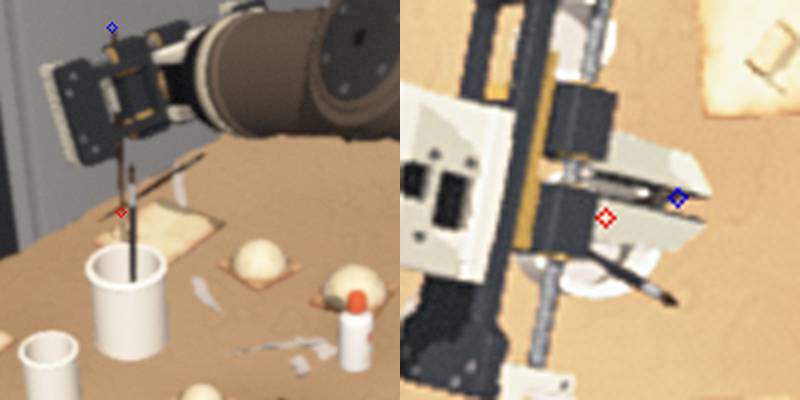

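The side view shows the brush handle down over the pot, its end near the predicted (121,212), the hair tip near (112,28), and the pot and other brush in place. Next I'll centre it about 14 mm to the +y side, away from the other brush's foot, and descend.

```bash
python3 - <<'E'
from h import *
from cell import arm
R=Ro.from_rotvec(arm.observe()["ee_rot"]).inv()
print("corr",(R.apply([.003,.007,0])/.4).round(4),"down20",(R.apply([0,0,-.02])/.4).round(4))
E
```

```text
corr [ 0.007   0.0044 -0.0171] down20 [ 0.0463 -0.0001  0.0189]
```

```bash
python3 -m creep '[[0.007,0.0044,-0.0171,0,0,0],[0,0,0,0,0,0],[0.0463,0,0.0189,0,0,0],[0.0463,0,0.0189,0,0,0],[0.0463,0,0.0189,0,0,0],[0.0463,0,0.0189,0,0,0],[0.0463,0,0.0189,0,0,0],[0.0232,0,0.0095,0,0,0],[0.0116,0,0.0047,0,0,0],[0,0,0,0,0,0],[0,0,0,0,0,0],[0,0,0,0,0,0]]'; cat > st.py <<'E'
from h import *
from cell import arm
s=arm.observe(); R=Ro.from_rotvec(s["ee_rot"]); g=s["position"]-R.apply([0,0,.057])
a=np.radians(80.3); ub=R.apply(Ro.from_rotvec([-2.159,-1.816,-.482]).inv().apply([np.cos(a),np.sin(a),0])); he=g+.124*ub
print("g",g.round(4),"he rel",(he-POT).round(4),"F",np.round(s["force"],1),"w",s["width"])
E
python3 st.py
```

```text
clock: 19.25
position: [0.4513, -0.1801, 0.1262]
ee_rot: [1.636, 1.375, -1.102]
force: [-0.3, -0.2, -0.7]
width: 0.083
gripper_force: 20.0
g [ 0.4603 -0.128   0.1475] he rel [0.0075 0.0129 0.0237] F [-0.3 -0.2 -0.7] w 0.08254871676370963
```

```bash
python3 -m creep '[[0.0093,0,0.0038,0,0,0],[0.0093,0,0.0038,0,0,0],[0.0093,0,0.0038,0,0,0],[0,0,0,0,0,0],[0,0,0,0,0,0]]'; python3 st.py;  python3 -m creep '[[0.0046,0,0.0019,0,0,0],[0,0,0,0,0,0],[0.0046,0,0.0019,0,0,0],[0,0,0,0,0,0],[0,0,0,0,0,0]]'; python3 st.py
```

```text
clock: 19.67
position: [0.4509, -0.1803, 0.1133]
ee_rot: [1.635, 1.376, -1.103]
force: [-1.0, 0.6, 0.2]
width: 0.077
gripper_force: 20.0
g [ 0.4599 -0.1282  0.1346] he rel [0.0069 0.0127 0.0108] F [-1.   0.6  0.2] w 0.07727662531925238
clock: 20.08
position: [0.451, -0.1802, 0.1094]
ee_rot: [1.635, 1.375, -1.103]
force: [-0.7, -0.3, 0.2]
width: 0.079
gripper_force: 20.0
g [ 0.46   -0.1282  0.1307] he rel [0.007  0.0128 0.0069] F [-0.7 -0.3  0.2] w 0.07886533799571531
```

```bash
for i in 1; do python3 -m creep '[[0.0046,0,0.0019,0,0,0],[0,0,0,0,0,0],[0,0,0,0,0,0]]'; python3 st.py; python3 -m creep '[[0.0046,0,0.0019,0,0,0],[0,0,0,0,0,0],[0,0,0,0,0,0]]'; python3 st.py; done
```

```text
clock: 20.33
position: [0.4509, -0.1808, 0.1084]
ee_rot: [1.634, 1.374, -1.104]
force: [1.2, 1.3, 5.6]
width: 0.081
gripper_force: 20.0
g [ 0.4599 -0.1287  0.1296] he rel [0.0069 0.012  0.0058] F [1.2 1.3 5.6] w 0.08080899583746876
clock: 20.58
position: [0.4506, -0.1817, 0.1081]
ee_rot: [1.633, 1.37, -1.106]
force: [1.3, 0.1, 14.9]
width: 0.081
gripper_force: 20.0
g [ 0.4597 -0.1296  0.1292] he rel [0.0068 0.0107 0.0054] F [ 1.3  0.1 14.9] w 0.08108145614093189
```

The handle met the floor at z ≈ 0.006 with an upward force. I'll ease off by 2 mm, open and back straight out.

```bash
python3 -m creep '[[-0.0046,0,-0.0019,0,0,0],[0,0,0,0,0,0],[0,0,0,0,0,0]]'; python3 -m creep '[[0,0,0,0,0,0],[0,0,0,0,0,0],[0,0,0,0,0,0],[0,0,0,0,0,0],[0,0,0,0,0,0],[0,0,0,0,0,0]]' 0.5 5; python3 -m creep '[[0,0,-0.02,0,0,0],[0,0,-0.03,0,0,0],[0,0,-0.04,0,0,0],[0,0,-0.06,0,0,0],[0,0,-0.08,0,0,0],[0,0,-0.08,0,0,0],[0,0,-0.08,0,0,0],[0,0,-0.08,0,0,0],[0,0,0,0,0,0],[0,0,0,0,0,0],[0,0,0,0,0,0]]'; python3 - <<'E'
from h import *
from cell import arm
f=arm.get_image("side")["frame"][:,:,::-1].copy(); h=arm.get_image("top")["frame"][:,:,::-1].copy(); cv2.imwrite("pics/s7.png",f);cv2.imwrite("pics/t7.png",h)
o=cv2.imread("pics/top0.png").astype(int); os=cv2.imread("pics/side0.png").astype(int)
for n,a,b,(r0,r1,c0,c1) in(("top",o,h,(235,310,365,440)),("side",os,f,(140,245,215,300))):
    m=(a.sum(2)-b.astype(int).sum(2)>80)[r0:r1,c0:c1].astype(np.uint8)
    N,l,st,ce=cv2.connectedComponentsWithStats(m,connectivity=8)
    for i in range(1,N):
        if st[i,4]>5: print(n,"darker box",st[i,0]+c0,st[i,1]+r0,st[i,2],st[i,3],"area",st[i,4])
for ln in (0,8,15,22):
    t=np.radians(ln); print(ln,px("side",POT+[.007,.011+.17*np.sin(t),.006+.17*np.cos(t)]).round(),px("top",POT+[.007,.011+.17*np.sin(t),.006+.17*np.cos(t)]).round())
E
```

```text
clock: 20.83
position: [0.4509, -0.1806, 0.108]
ee_rot: [1.635, 1.374, -1.104]
force: [0.1, 0.2, 6.3]
width: 0.076
gripper_force: 20.0
clock: 21.33
position: [0.451, -0.1802, 0.1073]
ee_rot: [1.635, 1.376, -1.103]
force: [-0.5, -0.1, -0.3]
width: 0.252
gripper_force: 0.0
clock: 22.25
position: [0.4806, -0.0082, 0.1779]
ee_rot: [1.635, 1.376, -1.103]
force: [0.1, -0.5, -0.1]
width: 0.251
gripper_force: 0.0
top darker box 386 258 4 8 area 25
top darker box 402 279 4 3 area 7
side darker box 260 168 7 37 area 165
side darker box 297 194 3 12 area 21
0 [254. 159.] [403. 262.]
8 [263. 164.] [390. 262.]
15 [271. 170.] [379. 261.]
22 [280. 177.] [368. 261.]
```

The difference images show the brush standing with a lean of about 11°: side box (260–267, 168–205), with the top tip near (387,260), as a standing brush should look. I'll back off further, check that the other things are unchanged and hand in.

```bash
python3 -m creep '[[-0.05,0,-0.05,0,0,0],[-0.07,0,-0.05,0,0,0],[-0.08,0,-0.05,0,0,0],[-0.08,0,-0.05,0,0,0],[-0.08,0,-0.05,0,0,0],[0,0,0,0,0,0],[0,0,0,0,0,0],[0,0,0,0,0,0],[0,0,0,0,0,0],[0,0,0,0,0,0],[0,0,0,0,0,0]]'; python3 - <<'E'
from h import *
from cell import arm
im={n:arm.get_image(n)["frame"][:,:,::-1].astype(int) for n in("side","top")}
o={n:cv2.imread(f"pics/{n}0.png").astype(int) for n in im}
for k,n,(r0,r1,c0,c1) in(("other tip","side",(150,166,254,264)),("other tip","top",(278,290,408,423)),("pot body","side",(205,242,238,280)),("barrel","side",(272,298,248,272)),("dome","side",(250,280,270,312)),("third hair","side",(258,285,322,350)),("third end","side",(285,305,365,392)),("barrel","top",(202,218,330,348)),("dome","top",(235,266,325,357)),("potrim","top",(246,290,376,418))):
    d=np.abs(im[n]-o[n]).max(2)[r0:r1,c0:c1]; print(k,n,"changed frac",round((d>40).mean(),3),"mean",d.mean().round(1))
E
```

```text
clock: 23.27
position: [0.487, 0.0293, 0.3482]
ee_rot: [1.634, 1.375, -1.105]
force: [-0.7, -0.0, -0.0]
width: 0.249
gripper_force: 0.0
other tip side changed frac 0.0 mean 7.1
other tip top changed frac 0.0 mean 5.9
pot body side changed frac 0.002 mean 9.7
barrel side changed frac 0.0 mean 7.9
dome side changed frac 0.0 mean 9.5
third hair side changed frac 0.0 mean 8.7
third end side changed frac 0.0 mean 8.6
barrel top changed frac 0.0 mean 5.9
dome top changed frac 0.0 mean 6.0
potrim top changed frac 0.08 mean 14.4
```

Everything else is unchanged, so I'm handing in.

```bash
python3 -c "
from cell import arm
print(arm.sign_off())"
```

```text
the job is handed in; nothing more can be done
None
```

I turned the brown brush end for end and stood it back in the pot hair up, lowered to the floor before release, with the other things unmoved in the last images; I handed in at about 23 s and got no verdict back.

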